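Knock a jammed spacer out of a governor rope jaw

ROBOT

A 7-joint arm with a two-finger parallel gripper is mounted at the origin on the work surface. World frame = base frame: x ahead of the robot, y to its left, z up, the work surface at z = 0. Lengths are in m, angles in rad, forces in N, time in s.
With the tool pointing down it reaches from about 0.4 to 0.85 m from the base axis. Payload 10.4 kg.
Tool frame: the origin (TCP) lies midway between the tips of the shut fingers; the grasp point (between the pads) lies 19 mm behind it; z points along the fingers, y is the line along which they close (so a half turn about z gives the same grasp; the last joint's range is limited). The gripper opens to 87 mm and grips with 3 to 60 N. Pads are 19 mm wide; open, the fingers measure 117 mm over their backs; the gripper's body (75 mm by 190 mm) begins 51 mm behind the grasp point.
Start: joints at [-1.29, 0.332, -0.065, 1.46, 0.022, 1.35, -0.088], TCP at [0.187, 0.596, 0.223] pointing down, gripper open.
Joint ranges: [-2.6, 2.6], [-0.5, 2.12], [-1.47, 1.34], [0.16, 2.42], [-1.27, 4.41], [0.06, 2.06], [-2.6, 2.6]. Speed limits (rad/s): [2.22, 2.22, 2.79, 2.79, 3.14, 3.14, 3.14].

INTERFACE

Orientations are given as a unit quaternion [x, y, z, w].
In Python, from bench import r gives the robot as it stands.
- The arm moves only by the tool carry_out, never from a script. Its argument "steps" is a list that holds one entry, the list of rows, each a list of 6 numbers: the shift along the tool's x, y, z in cm, then the turn, a rotation vector about the tool's x, y, z in rad. In form: [[[dx, dy, dz, wx, wy, wz], ...]]. A call has 1 to 20 rows; each row is the pose to reach, as a shift and turn from the pose commanded when the call began, along the tool's axes at that moment; what a row does not reach only later rows make up. A row lasts 1/12 s, in which the tool goes at most 41.7 mm and 7.16 degrees, less where a joint would pass 70% of its speed; a pose out of reach is approached as far as the arm can. A call with a gripper value outside its range is refused whole. "hand" is the closure, from -1 (fully open) to 1 (shut), set as the call begins (left out, the last holds). The fingers move at their own pace and stop on an object; "squeeze" is the grip in N (left out, the last holds). Time passes only in rows, so rows that repeat a pose let the fingers close. It gives the time, the measured TCP pose, the force, the opening and the grip force at its end, in the units of the state.
- r.read_state(): the state, without advancing time (a new reading comes with each control period).
- r.camera(name): name is "scene" or "top" or "wrist"; returns the picture (480x640x3 uint8, red, green, blue); there is no depth.
- r.camera_params(name): a dict with "fx", "fy", "cx", "cy" (pixels), "D" ([k1, k2, p1, p2, k3] as OpenCV has them; the pictures are not rectified), "view" (4x4, takes a point from world to camera coordinates). Camera axes: x right, y up, looking along -z (the intrinsics and any distortion apply to the point x, -y, -z); pixel columns grow to the right and rows downward; lengths in m; the calibration is good to about 2 mm. A picture is of the moment at which its call begins: read the wrist's pose just before it. camera_params takes no time and is no camera call; for the wrist camera it gives the pose at the moment of the call.
- r.close_job(): hands the job in; it is judged then, once.
The state is a dict: "time": time; "joint_positions": joint angles; "joint_vel": joint speeds; "joint_torque": joint torques, N m; "ee_pos": TCP position; "eef_rot": TCP orientation; "ft_force": force on the tool from outside, world axes, zero at the start; "torque": the same for the moment, N m; "width": finger opening in m; "grip_force": force on a finger pad.
Only numpy, scipy, OpenCV 4.12 (cv2) and the standard library are available. Lean on these libraries where they do the work, as an engineer would, in place of code of your own. Each camera call takes 0.05 s, during which the arm holds its last target. There are 200 camera calls.

TASK

The bronze spacer is jammed under the spring shoe of the governor frame: with the hardwood block held at a slant under the carrier plate, drive it sideways out from under the shoe until the block presses it firmly against the end stop, feeling for the stop rather than ramming it, and keep the gripper itself off the spacer until it is clear of the shoe. Then stand the block upright back on the bench, lift the spacer out and set it upright, resting flat, in the steel tray. Leave everything else where it is.

Things in the scene. Friction and masses are not known exactly. Their poses are not given: they have to be found in the camera images.
- governor: Fixed grey rope-jaw frame of a lift governor; origin on the bench, z up. +y: the way the spacer is driven; -x: open side, roughly facing the robot. Base plate x -65 to 65, y -110 to 150 mm; its top, z = 30 mm, is the floor the spacer slides on. Two ridges 8 mm high and wide, inner faces at x = -16.5 and 16.5 mm, run from y = -110 to 70 mm. Beyond y = 35 mm nothing is overhead.
- plate_under (a point): Middle of the underside of the fixed carrier plate over the jaw, 125 mm above the bench. Plate 90 (x) x 110 (y) x 18 mm: x = -32 to 58, y = -75 to 35 mm of the governor frame. It stands on two 16 mm square columns at x = 47, y = -62 and 26 mm, on the far side.
- shoe_foot (a point): Middle of the underside of the spring shoe that hangs from the plate and bears on the spacer, 70 mm above the bench; it drops 3 mm once the spacer is out. Shoe 14 (x) x 40 (y) mm: x = 3 to 17, y = -20 to 20 mm of the governor frame. It presses down with about 7 N; driving the spacer out takes about 8 to 15 N.
- jaw_entry (a point): Point on the jaw floor (x = 0, y = -65, z = 30 mm of the governor frame) behind the spacer, under the plate. The block's foot fits here, about 10 mm above the floor, with the block leaned 28 to 45 degrees, its top towards -x, and its 28 mm side along y; so leaned it can slide along +y over the near ridge and past the shoe.
- end_stop: Fixed dark steel bar across the frame's floor near its +y end, 60 x 14 x 26 mm; origin under its centre, at x = 0, y = 122, z = 30 mm of the governor frame: its near face is at y = 115 mm. The spacer rests against it with its centre at y = 90 mm.
- spacer_centre (a point): Centre of the loose bronze spacer, a plain block 30 (its x) x 50 (its y) x 40 mm (its z, up), about 0.4 kg between the ridges, jammed under the shoe with its centre within 8 mm of y = 0 of the governor frame, and aligned with that frame.
- block_centre (a point): Centre of the loose hardwood knocking block, 24 (its x) x 28 (its y) x 120 mm (its z, up), about 65 g, standing upright on the bench at the start; its foot is 60 mm below this point.
- tray: Fixed open steel tray on the bench, outside 150 (x) x 110 (y) x 35 mm high, walls and floor 5 mm; origin under its centre. Tray and block swap sides of the bench from run to run.
- pawl: Bystander: cast iron pawl lying flat, about 122 x 42 x 18 mm, origin under its middle.
- wear_pad: Bystander: white nylon wear pad lying flat, 50 x 80 x 14 mm, origin under its centre.
- tin: Bystander: round tin, 72 mm across, 60 mm high, origin under its centre.
- race: Bystander: steel bearing race lying flat, 72 mm across, 18 mm high, origin under its centre.
- spanner: Bystander: spanner lying flat, 170 mm long along its x axis.
Things that resemble listed ones, but are neither listed nor needed, are in the scene too. Several things look just like the part that bears block_centre: the one meant starts farthest to the robot's left.

How it is judged:
On the way, in this order (a step that is already met when the one before it is completed fails the run):
1. the block drives the spacer out from under the shoe (spacer centre past y = 50 mm of the frame) (y of spacer_centre in the frame of governor above 0.05 m and contact force between block and spacer above 0.3 N).
2. the block presses the spacer against the end stop with over 3 N (contact force between spacer and end_stop above 3 N and contact force between block and spacer above 3 N), for 0.1 s.
3. the spacer is lifted out, 30 mm or more above the frame's floor (height (world z) of spacer_centre above 0.08 m), for 0.1 s.
At the end, for the whole second after the job is handed in: The spacer stands upright (within 0.1 rad) on the tray's floor, its centre within 62 mm (tray x) and 42 mm (tray y) of the tray's and under 29 mm above its underside; the block stands upright (within 0.1 rad) on the bench, its centre 55 to 65 mm high; both at rest (x of spacer_centre in the frame of tray between -0.062 and 0.062 m and y of spacer_centre in the frame of tray between -0.042 and 0.042 m and z of spacer_centre in the frame of tray below 0.029 m and angle between each of spacer_centre, block_centre's own z axis and vertical below 0.1 rad and linear speed of each of spacer, block below 0.02 m/s and height (world z) of block_centre between 0.055 and 0.065 m); the robot touches nothing.
It fails at once if the gripper or arm touches the spacer while it is still under the shoe (centre within 50 mm of shoe_foot) (contact force between any of the fingers, the arm and spacer above 0.5 N and distance between spacer_centre and shoe_foot below 0.05 m).
It fails at once if the spacer is rammed into the end stop: over 60 N (contact force between spacer and end_stop above 60 N).
It fails at once if a bystander is moved by more than 30 mm (distance of any of pawl, wear_pad, tin, race, spanner from where it was at the start of the episode above 0.03 m).
It also fails if it takes over 69 s, if anything falls off the work surface, if the arm or the gripper's body presses on something with over 40 N, if the wrist force passes 120 N, or if a joint passes its speed limit or range.

## Working session

There is one attempt and no reset: what is moved stays moved. The work goes in short steps, Python scripts to look and compute and a tool call to move; the robot and the scene stay as the last step left them, time stands still between calls to the robot, and variables do not carry over. Pictures are saved under pics/ and viewed, at most 13 in all, crops included, and the job is handed in when it is done.

Besides the shell and the picture viewer there is one more tool, called after "Call:" as name([rows], argument=value, ...), one row to a line, values as JSON. carry_out: Moves the arm, as the interface text tells. Its arguments: {"type":"object","properties":{"steps":{"type":"array","items":{"type":"array","items":{"type":"array","items":{"type":"number"}}}},"hand":{"type":"number"},"squeeze":{"type":"number"}},"required":["steps"]}

```bash
mkdir -p pics; ls
python3 - <<'E'
from bench import r
import cv2
s=r.read_state();print(s)
for n in("scene","top"):
    p=r.camera_params(n);print(n,p)
    cv2.imwrite(f"pics/{n}0.png",r.camera(n)[:,:,::-1])
E
```

```text
pics
{'time': 0.0, 'joint_positions': array([-1.28959522,  0.33283805, -0.06469758,  1.46091891,  0.02159412,
        1.3498608 , -0.08849369]), 'joint_vel': array([ 0.00136201,  0.00072042, -0.00135117, -0.00054529,  0.00114297,
        0.00039502,  0.00076904]), 'joint_torque': array([ 2.10778616e-06, -6.23245025e+01,  2.44998594e-02, -3.89898920e+01,
       -6.14348240e-02,  3.96167336e-02,  1.55634057e-04]), 'ee_pos': array([0.18686315, 0.59603115, 0.22178574]), 'eef_rot': array([ 1.51305552e-01,  9.88486817e-01, -6.60922212e-04, -7.32206613e-05]), 'ft_force': array([ 0.34037595,  0.31604812, -0.01150976]), 'torque': array([ 0.05142992, -0.00269073,  0.02386288]), 'grip_force': 0.0, 'width': 0.0879216015988633}
scene {'fx': 450.42695774392524, 'fy': 450.42695774392524, 'cx': 318.9165545485196, 'cy': 246.44286624421613, 'D': array([-0.07372898,  0.        ,  0.        ,  0.        ,  0.        ]), 'view': array([[-0.86872875,  0.4950937 , -0.01387763,  0.47833026],
       [-0.38851213, -0.66379894,  0.63908473,  0.16951737],
       [ 0.30719487,  0.5605829 ,  0.76901113, -1.1390016 ],
       [ 0.        ,  0.        ,  0.        ,  1.        ]])}
top {'fx': 451.25784270734556, 'fy': 451.25784270734556, 'cx': 317.28406108522245, 'cy': 244.5107070204327, 'D': array([-0.05783313,  0.        ,  0.        ,  0.        ,  0.        ]), 'view': array([[ 0.02513701, -0.99937739,  0.02475821, -0.03337748],
       [ 0.99718288,  0.02681723,  0.07005099, -0.57212722],
       [-0.07067132,  0.02292759,  0.99723613, -1.0058539 ],
       [ 0.        ,  0.        ,  0.        ,  1.        ]])}
```

View pics/scene0.png

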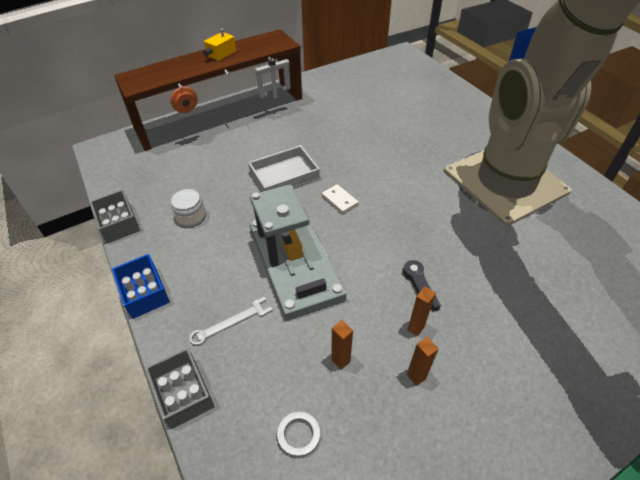

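View pics/top0.png

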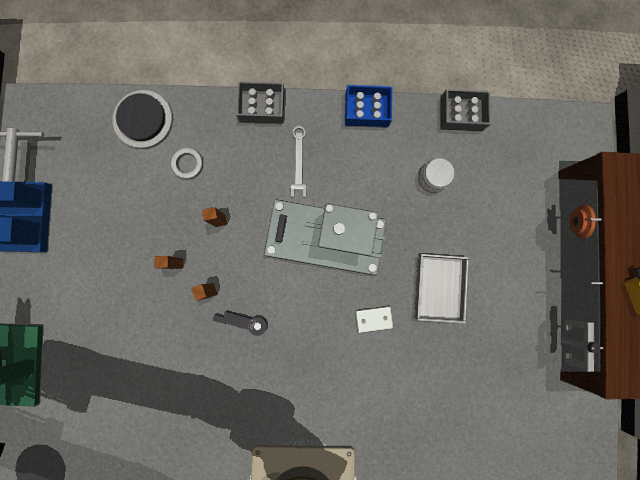

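The scene view shows the governor at about (297,255), with the end stop at (312,289). The top view shows the governor centred near (325,237), end stop (280,228), tray (442,288) and three wood blocks. The leftmost block, at (168,262), is the one meant. Next I measure them.

```bash
cat > h.py <<'E'
from bench import r
import numpy as np, cv2
from scipy.spatial.transform import Rotation as R
def ray(p,uv):
    K=np.array([[p['fx'],0,p['cx']],[0,p['fy'],p['cy']],[0,0,1]])
    n=cv2.undistortPoints(np.array(uv,float).reshape(-1,1,2),K,p['D']).reshape(-1,2)
    d=np.c_[n[:,0],-n[:,1],-np.ones(len(n))]
    V=p['view'];return -V[:3,:3].T@V[:3,3], d@V[:3,:3]
def onz(p,uv,z):
    c,d=ray(p,uv); return c+d*((z-c[2])/d[:,2])[:,None]
def proj(p,X):
    V=p['view'];X=np.atleast_2d(X)@V[:3,:3].T+V[:3,3]
    K=np.array([[p['fx'],0,p['cx']],[0,p['fy'],p['cy']],[0,0,1]])
    return cv2.projectPoints(X*[1,-1,-1],np.zeros(3),np.zeros(3),K,p['D'])[0].reshape(-1,2)
def mask_hsv(im,lo,hi):
    return cv2.inRange(cv2.cvtColor(im,cv2.COLOR_RGB2HSV),np.array(lo),np.array(hi))
def blobs(m,amin=60):
    c,_=cv2.findContours(m,cv2.RETR_EXTERNAL,cv2.CHAIN_APPROX_NONE)
    return sorted([x for x in c if cv2.contourArea(x)>amin],key=cv2.contourArea,reverse=True)
E
python3 - <<'E'
from h import *
im=cv2.imread("pics/top0.png")[:,:,::-1].copy(); hsv=cv2.cvtColor(im,cv2.COLOR_RGB2HSV)
p=r.camera_params("top")
for q in [(300,215),(345,215),(290,250),(220,240),(400,240),(160,262),(175,262),(430,290)]: print(q,hsv[q[1],q[0]])
m=mask_hsv(im,[35,15,60],[95,90,255]);m[:150]=0;m[:,:200]=0
m=cv2.morphologyEx(m,cv2.MORPH_OPEN,np.ones((3,3)))
for c in blobs(m,200)[:3]:
    rc=cv2.minAreaRect(c);b=cv2.boxPoints(rc);print("gov",rc,cv2.contourArea(c));print(onz(p,b,.03).round(4), cv2.approxPolyDP(cv2.convexHull(c),4,True).reshape(-1,2).tolist())
w=mask_hsv(im,[3,130,40],[18,255,255]);w[:,:140]=0
for c in blobs(w,40):
    if c[:,0,0].min()<250: print("wood",cv2.minAreaRect(c),cv2.convexHull(cv2.approxPolyDP(c,1.5,True)).reshape(-1,2).tolist())
t=mask_hsv(im,[0,0,140],[180,40,255]);t[:,:405]=0;t[:240]=0;t[:,480:]=0
for c in blobs(t,200):
    rc=cv2.minAreaRect(c);b=cv2.boxPoints(rc);print("tray",rc);print(onz(p,b,.035).round(4))
E
```

```text
(300, 215) [ 60  13 152]
(345, 215) [ 60  12 150]
(290, 250) [ 64  13 154]
(220, 240) [ 23   9 117]
(400, 240) [ 30  13 120]
(160, 262) [ 12 179 128]
(175, 262) [ 11 198  45]
(430, 290) [ 23  10 203]
wood ((214.00399780273438, 216.77198791503906), (19.230186462402344, 21.734582901000977), 79.69515228271484) [[214, 207], [224, 215], [226, 224], [215, 226], [204, 220], [203, 209]]
wood ((168.0, 262.0), (12.0, 28.0), 90.0) [[156, 256], [169, 256], [181, 258], [182, 267], [155, 267], [154, 258]]
wood ((203.70001220703125, 290.5999755859375), (14.23024845123291, 22.452171325683594), 71.56504821777344) [[201, 284], [213, 284], [216, 294], [195, 299], [192, 288]]
tray ((442.2941589355469, 286.95074462890625), (47.25722122192383, 63.33441925048828), 3.990912914276123)
[[ 0.4153 -0.2444  0.035 ]
 [ 0.5572 -0.2528  0.035 ]
 [ 0.5525 -0.3614  0.035 ]
 [ 0.4099 -0.352   0.035 ]]
```

Run:
```python
from h import *
im=cv2.imread("pics/top0.png")[:,:,::-1].copy(); p=r.camera_params("top")
m=mask_hsv(cv2.medianBlur(im,3),[45,8,50],[90,60,255]);m[:170]=0;m[300:]=0;m[:,:250]=0;m[:,400:]=0
m=cv2.morphologyEx(m,cv2.MORPH_CLOSE,np.ones((5,5)));m=cv2.morphologyEx(m,cv2.MORPH_OPEN,np.ones((5,5)))
for c in blobs(m,500)[:2]:
    a=cv2.approxPolyDP(cv2.convexHull(c),3,True).reshape(-1,2);print("gov",a.tolist());print(onz(p,a,.03).round(4))
w=mask_hsv(im,[3,130,90],[18,255,255])
for c in blobs(w,30):
    if 140<c[:,0,0].min()<250:
        rc=cv2.minAreaRect(c);print("top face",rc);b=cv2.boxPoints(rc);print(onz(p,b,.12).round(4),onz(p,[rc[0]],.12).round(4))
# end stop dark, spacer
d=mask_hsv(im,[0,0,0],[180,255,55])[205:250,268:292]
print("stop",[ (cv2.minAreaRect(c),onz(p,[np.add(cv2.minAreaRect(c)[0],(268,205))],.056)) for c in blobs(d,40)])
# scene image blocks
im=cv2.imread("pics/scene0.png")[:,:,::-1].copy();p=r.camera_params("scene")
w=mask_hsv(im,[3,130,30],[18,255,255]);w[:280]=0
for c in blobs(w,100): print("sc",cv2.boundingRect(c), "foot", onz(p,[c[c[:,0,1].argmax(),0]],0).round(3))
```

```text
gov [[260, 238], [280, 195], [349, 202], [374, 209], [389, 220], [389, 242], [379, 264], [368, 273], [321, 270], [277, 260], [264, 251]]
[[ 0.5833  0.111   0.03  ]
 [ 0.6824  0.0691  0.03  ]
 [ 0.6709 -0.0879  0.03  ]
 [ 0.6566 -0.1453  0.03  ]
 [ 0.6324 -0.18    0.03  ]
 [ 0.5822 -0.1806  0.03  ]
 [ 0.5318 -0.1586  0.03  ]
 [ 0.5109 -0.1341  0.03  ]
 [ 0.515  -0.028   0.03  ]
 [ 0.5349  0.0713  0.03  ]
 [ 0.5543  0.101   0.03  ]]
top face ((160.5, 261.5), (11.0, 13.0), 90.0)
[[0.5332 0.3174 0.12  ]
 [0.5339 0.2907 0.12  ]
 [0.5115 0.2896 0.12  ]
 [0.5107 0.3163 0.12  ]] [[0.5223 0.3035 0.12  ]]
top face ((198.3561553955078, 292.1164245605469), (13.342691421508789, 11.118908882141113), 69.44395446777344)
[[0.4705 0.239  0.12  ]
 [0.479  0.2181 0.12  ]
 [0.4539 0.2076 0.12  ]
 [0.4454 0.2285 0.12  ]] [[0.4622 0.2233 0.12  ]]
top face ((208.99998474121094, 213.49998474121094), (11.001455307006836, 13.058638572692871), 79.69515228271484)
[[0.6321 0.224  0.12  ]
 [0.6377 0.1977 0.12  ]
 [0.6153 0.1927 0.12  ]
 [0.6098 0.2189 0.12  ]] [[0.6237 0.2083 0.12  ]]
stop []
sc (407, 337, 31, 48) foot [[0.532 0.315 0.   ]]
sc (332, 321, 21, 48) foot [[0.631 0.222 0.   ]]
sc (408, 286, 27, 49) foot [[0.471 0.234 0.   ]]
```

Run:
```python
import cv2
im=cv2.imread("pics/top0.png")[185:285,255:395]
cv2.imwrite("pics/crop1.png",cv2.resize(im,None,fx=5.5,fy=5.5,interpolation=cv2.INTER_CUBIC))
```

```text
(no output)
```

View pics/crop1.png

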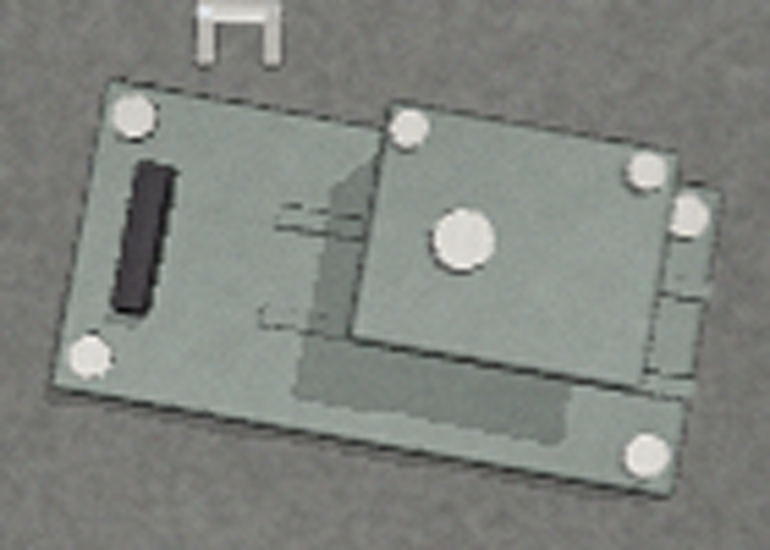

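The crop shows the base corners at (110,80), (55,385), (670,492) and (720,190), and the plate corners at (393,102), (352,338), (645,385) and (678,150). I fit the frame to these.

Run:
```python
from h import *
p=r.camera_params("top")
f=lambda q:(np.array(q)+.5)/5.5-.5+[255,185]
W=np.r_[onz(p,f([(110,81),(54,384),(671,492),(720,190)]),.03),onz(p,f([(393,102),(352,338),(643,385),(678,150)]),.143)][:,:2]
F=np.array([(65,150),(-65,150),(-65,-110),(65,-110),(58,35),(-32,35),(-32,-75),(58,-75)])/1000.
H=(F-F.mean(0)).T@(W-W.mean(0));a=np.arctan2(H[0,1]-H[1,0],H[0,0]+H[1,1])
Rm=np.array([[np.cos(a),-np.sin(a)],[np.sin(a),np.cos(a)]]);t=W.mean(0)-Rm@F.mean(0)
print("yaw deg",np.degrees(a),"origin",t);print((W-(F@Rm.T+t)).round(4))
print("jaw",t+Rm@[0,-.065],"stop spacer",t+Rm@[0,.09])
s=r.read_state();p=r.camera_params("wrist");V=p['view'];T=R.from_quat(s['eef_rot']).as_matrix()
print("wrist cam in tool",T.T@(-V[:3,:3].T@V[:3,3]-s['ee_pos']),"\n",(V[:3,:3]@T).round(3),p['fx'],T.round(3))
```

```text
yaw deg -8.375322035473665 origin [ 0.58752841 -0.0560014 ]
[[-0.0015 -0.0019]
 [ 0.0016 -0.002 ]
 [ 0.0018  0.0018]
 [-0.0017  0.0024]
 [-0.0018 -0.0014]
 [ 0.0001 -0.0016]
 [ 0.0018  0.0006]
 [-0.0004  0.0022]]
jaw [ 0.57806071 -0.12030819] stop spacer [0.60063754 0.03303876]
wrist cam in tool [ 0.07434691  0.00095058 -0.16343881] 
 [[ 0.001  1.    -0.001]
 [ 0.962 -0.     0.272]
 [ 0.272 -0.001 -0.962]] 386.92273126838984 [[-0.954  0.299 -0.   ]
 [ 0.299  0.954 -0.001]
 [-0.    -0.001 -1.   ]]
```

```bash
cat >> h.py <<'E'
A=np.radians(-8.4); O=np.array([0.5875,-0.056,0.])
G=R.from_euler('z',A)
def gw(x,y,z): return O+G.apply([x,y,z])
DOWN=R.from_matrix(np.array([[-1,0,0],[0,1,0],[0,0,-1.]]))   # tool x->-x world, y->y
def rot(yaw=0,lean=0): # yaw deg about world z, lean deg: tool z tips to +x
    return R.from_euler('z',yaw,degrees=True)*DOWN*R.from_euler('y',-lean,degrees=True)
def row(pos,Rt,s=None):
    s=s or r.read_state(); T=R.from_quat(s['eef_rot'])
    return np.r_[T.inv().apply(np.array(pos)-s['ee_pos'])*100,(T.inv()*Rt).as_rotvec()].round(3).tolist()
E
python3 -c "
from h import *
print(row([.522,.3035,.2],rot()))"
```

```text
[-40.73, -17.89, 2.211, -0.001, -0.0, -0.304]
```

Call:
carry_out([
  [[-40.7,-17.9,2.2,0,0,-0.304],[-40.7,-17.9,2.2,0,0,-0.304],[-40.7,-17.9,2.2,0,0,-0.304],[-40.7,-17.9,2.2,0,0,-0.304],[-40.7,-17.9,2.2,0,0,-0.304],[-40.7,-17.9,2.2,0,0,-0.304],[-40.7,-17.9,2.2,0,0,-0.304],[-40.7,-17.9,2.2,0,0,-0.304],[-40.7,-17.9,2.2,0,0,-0.304],[-40.7,-17.9,2.2,0,0,-0.304],[-40.7,-17.9,2.2,0,0,-0.304],[-40.7,-17.9,2.2,0,0,-0.304],[-40.7,-17.9,2.2,0,0,-0.304],[-40.7,-17.9,2.2,0,0,-0.304],[-40.7,-17.9,2.2,0,0,-0.304],[-40.7,-17.9,2.2,0,0,-0.304],[-40.7,-17.9,2.2,0,0,-0.304]],
], hand=-1)

```text
time: 1.52
ee_pos: [0.521, 0.3049, 0.2006]
eef_rot: [-0.001, 1.0, 0.0, -0.0]
ft_force: [0.2, 0.4, 0.5]
width: 0.0868
grip_force: 0.0
```

Run:
```python
from h import *
s=r.read_state();p=r.camera_params("wrist");im=r.camera("wrist");cv2.imwrite("pics/w1.png",im[:,:,::-1])
print(s['time'],s['ee_pos'],s['joint_positions'].round(2),s['ft_force'])
print("expected top centre px",proj(p,[.522,.3035,.12]))
for vmin in (30,110):
  for c in blobs(mask_hsv(im,[3,120,vmin],[20,255,255]),300)[:4]:
    rc=cv2.minAreaRect(c);b=cv2.boxPoints(rc);print(vmin,[np.round(x,1) for x in rc]);print(onz(p,np.r_[b,[rc[0]]],.12).round(4).tolist())
```

```text
1.5167 [0.52099908 0.30491148 0.20061841] [-0.73  0.29  0.15  1.56 -0.05  1.29  1.  ] [0.15722477 0.3715926  0.5229602 ]
expected top centre px [[319.13079413 245.10567444]]
30 [array([465.5, 393.7]), array([ 22.3, 347.5]), np.float64(88.6)]
[[0.632, 0.283, 0.12], [0.6279, 0.547, 0.12], [0.6484, 0.5528, 0.12], [0.652, 0.283, 0.12], [0.6387, 0.4135, 0.12]]
30 [array([206.5, 147.1]), array([46.1, 72.4]), np.float64(67.1)]
[[0.4544, 0.2078, 0.12], [0.4379, 0.2501, 0.12], [0.4632, 0.2599, 0.12], [0.4807, 0.2166, 0.12], [0.4588, 0.2338, 0.12]]
30 [array([318.4, 230.8]), array([64.5, 41.1]), np.float64(87.0)]
[[0.4917, 0.2888, 0.12], [0.4902, 0.315, 0.12], [0.5337, 0.3178, 0.12], [0.5353, 0.2904, 0.12], [0.5122, 0.303, 0.12]]
30 [array([111.7, 335. ]), array([33.5, 67.5]), np.float64(7.3)]
[[0.6163, 0.1345, 0.12], [0.562, 0.1502, 0.12], [0.565, 0.1735, 0.12], [0.6194, 0.1592, 0.12], [0.5899, 0.1546, 0.12]]
110 [array([189.8, 154. ]), array([45.8, 35.6]), np.float64(66.0)]
[[0.4546, 0.2078, 0.12], [0.4461, 0.2288, 0.12], [0.4714, 0.2385, 0.12], [0.4805, 0.2171, 0.12], [0.463, 0.2231, 0.12]]
110 [array([543. , 336.3]), array([63.2, 16.1]), np.float64(88.2)]
[[0.5656, 0.454, 0.12], [0.5653, 0.4656, 0.12], [0.6168, 0.4762, 0.12], [0.617, 0.464, 0.12], [0.5904, 0.4648, 0.12]]
110 [array([193.6, 381.8]), array([20.9, 32.9]), np.float64(71.6)]
[[0.6244, 0.1966, 0.12], [0.6152, 0.2207, 0.12], [0.6323, 0.2242, 0.12], [0.6419, 0.1997, 0.12], [0.6283, 0.2104, 0.12]]
```

View pics/w1.png

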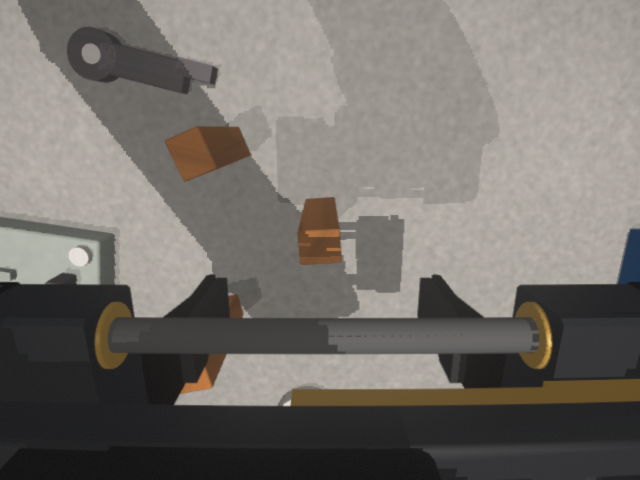

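The wrist view shows the target block's top at about (320,247), centred between the fingers and yawed about +3°. It agrees with the top view.

```bash
python3 -c "
from h import *
print(row([.5225,.304,.06],rot(3)))"
```

```text
[-0.13, -0.072, 14.066, 0.0, 0.0, -0.051]
```

Call:
carry_out([
  [[-0.1,-0.1,4,0,0,-0.05],[-0.1,-0.1,8,0,0,-0.05],[-0.1,-0.1,12,0,0,-0.05],[-0.1,-0.1,14.1,0,0,-0.05],[-0.1,-0.1,14.1,0,0,-0.05],[-0.1,-0.1,14.1,0,0,-0.05]],
])

```text
time: 2.07
ee_pos: [0.5222, 0.3029, 0.0594]
eef_rot: [-0.025, 1.0, -0.0, -0.001]
ft_force: [-0.1, -0.0, 0.9]
width: 0.0868
grip_force: 0.0
```

Call:
carry_out([
  [[0,0,0,0,0,0],[0,0,0,0,0,0],[0,0,0,0,0,0],[0,0,0,0,0,0],[0,0,0,0,0,0],[0,0,0,0,0,0],[0,0,0,0,0,0],[0,0,0,0,0,0]],
], hand=1, squeeze=50)

```text
time: 2.73
ee_pos: [0.5228, 0.3029, 0.0596]
eef_rot: [-0.025, 1.0, 0.0, 0.0]
ft_force: [0.5, 0.6, 0.8]
width: 0.0418
grip_force: 0.0
```

Run:
```python
from h import *
s=r.read_state();print(s['ee_pos'],s['ft_force'])
print("lift",row(s['ee_pos']+[0,0,.14],rot(3)))
# transit: lean, pre-insert: foot at axis offset s0 back
th=np.radians(38)
def tcp(fx,fy,fz,back=0,s=.061): # TCP at s from foot along the block axis
    d=s+back; return gw(fx-d*np.sin(th),fy,fz+d*np.cos(th))
a=tcp(0,-.065,.042,.15);b=tcp(0,-.065,.042)
print(a,b)
```

```text
[0.52277426 0.3028651  0.059606  ] [0.46751106 0.55235935 0.8381813 ]
lift [-0.001, 0.001, -14.0, 0.0, 0.0, -0.002]
[ 0.4494936  -0.10132585  0.20827027] [ 0.54085213 -0.1148165   0.09006866]
```

Call:
carry_out([
  [[0,0,0,0,0,0],[0,0,0,0,0,0],[0,0,0,0,0,0],[0,0,0,0,0,0],[0,0,0,0,0,0],[0,0,0,0,0,0],[0,0,0,0,0,0]],
])

```text
time: 3.32
ee_pos: [0.5227, 0.3028, 0.0595]
eef_rot: [-0.025, 1.0, -0.0, -0.0]
ft_force: [-0.4, 0.7, -0.9]
width: 0.028
grip_force: 50.0
```

Call:
carry_out([
  [[0,0,-4,0,0,0],[0,0,-8,0,0,0],[0,0,-12,0,0,0],[0,0,-16,0,0,0],[0,0,-19,0,0,0],[0,0,-19,0,0,0],[0,0,-19,0,0,0]],
])

```text
time: 3.9
ee_pos: [0.5235, 0.3033, 0.2515]
eef_rot: [-0.025, 1.0, 0.001, 0.002]
ft_force: [0.4, -0.4, -1.5]
width: 0.0277
grip_force: 50.0
```

Run:
```python
from h import *
s=r.read_state();print(s['ee_pos'],s['ft_force'],s['width'])
print(row([.45,-.101,.25],rot(-8.4,38)))
```

```text
[0.52350777 0.3033051  0.25146846] [ 0.38594598 -0.39712807 -1.52382039] 0.02767641567307474
[9.371, -40.011, 0.032, 0.068, -0.658, 0.189]
```

Call:
carry_out([
  [[9.4,-40,0,0.068,-0.658,0.189],[9.4,-40,0,0.068,-0.658,0.189],[9.4,-40,0,0.068,-0.658,0.189],[9.4,-40,0,0.068,-0.658,0.189],[9.4,-40,0,0.068,-0.658,0.189],[9.4,-40,0,0.068,-0.658,0.189],[9.4,-40,0,0.068,-0.658,0.189],[9.4,-40,0,0.068,-0.658,0.189],[9.4,-40,0,0.068,-0.658,0.189],[9.4,-40,0,0.068,-0.658,0.189],[9.4,-40,0,0.068,-0.658,0.189],[9.4,-40,0,0.068,-0.658,0.189],[9.4,-40,0,0.068,-0.658,0.189],[9.4,-40,0,0.068,-0.658,0.189],[9.4,-40,0,0.068,-0.658,0.189]],
])

```text
time: 5.15
ee_pos: [0.4572, -0.1111, 0.2448]
eef_rot: [0.072, 0.945, -0.026, 0.319]
ft_force: [0.6, 0.6, -1.3]
width: 0.0277
grip_force: 50.0
```

Run:
```python
from h import *
s=r.read_state();print(s['ee_pos'],s['ft_force'],s['width'],s['joint_positions'].round(2))
print(row([.4495,-.1013,.208],rot(-8.4,38)))
print((G.inv()*R.from_quat(s['eef_rot'])).as_matrix().round(3))
im=r.camera("wrist");cv2.imwrite("pics/w2.png",im[:,:,::-1])
```

```text
[ 0.45718375 -0.11113758  0.24480062] [ 0.5773447   0.57873693 -1.28277602] 0.027705405619855548 [ 0.4  -0.5  -0.2   2.33 -0.19  0.65  1.73]
[2.956, 0.867, 2.369, -0.007, -0.011, -0.004]
[[-0.795  0.007  0.607]
 [ 0.004  1.    -0.007]
 [-0.607 -0.003 -0.795]]
```

View pics/w2.png

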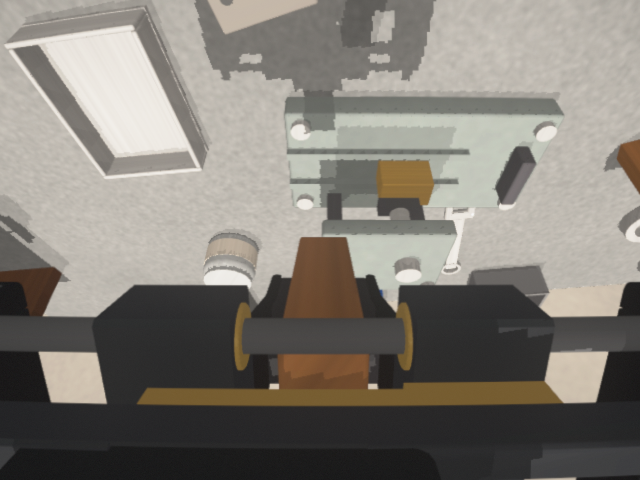

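The wrist view shows the jaw with the spacer at about (405,180), the ridges, the end stop at (515,175), and the block's foot at (323,238). I check the frame against this picture.

Run:
```python
from h import *
p=r.camera_params("wrist");im=cv2.imread("pics/w2.png")[:,:,::-1].copy()
P={"nearL":(-.065,-.11,.03),"nearR":(-.065,.15,.03),"nearR0":(-.065,.15,0),"stopTopNearInner":(-.03,.115,.056),"stopTopNearOuter":(-.03,.129,.056),"ridge near end":(-.0245,.07,.038),"ridge far end":(.0165,.07,.038),"plate near L low":(-.032,-.075,.125),"plate near R low":(-.032,.035,.125),
"sp top near R":(-.015,.025,.07),"sp bot near R":(-.015,.025,.03),"sp bot near L":(-.015,-.025,.03),"jaw":(0,-.065,.03)}
for k,v in P.items(): print(k,proj(p,gw(*v)).round(1)[0])
m=mask_hsv(im,[10,110,60],[28,255,255]);m[:140]=0;m[260:]=0;m[:,:340]=0;m[:,480:]=0
for c in blobs(m,300): print("sp",cv2.boundingRect(c),cv2.approxPolyDP(cv2.convexHull(c),3,True).reshape(-1,2).tolist())
s=r.read_state();T=R.from_quat(s['eef_rot'])
print("foot centre/corners px", proj(p,[s['ee_pos']+T.apply([dx,dy,.0595]) for dx,dy in((0,0),(.012,-.014),(.012,.014))]).round(1))
```

```text
nearL [279.6 113.5]
nearR [562.8 113.7]
nearR0 [551.1  94.9]
stopTopNearInner [519.5 161.4]
stopTopNearOuter [534.  161.5]
ridge near end [466.5 153. ]
ridge far end [455.5 182.7]
plate near L low [317.8 216.9]
plate near R low [450.7 216.4]
sp top near R [424.1 183.3]
sp bot near R [417.8 155. ]
sp bot near L [368.4 155.1]
jaw [328.8 166.3]
sp (376, 161, 58, 44) [[427, 161], [433, 185], [426, 204], [379, 197], [379, 161]]
foot centre/corners px [[321.1 253.3]
 [297.6 234.2]
 [344.6 234.1]]
```

```bash
cat >> h.py <<'E'
th=np.radians(38)
def tcp(fx,fy,fz,back=0,s=.0605):
    d=s+back; return gw(fx-d*np.sin(th),fy,fz+d*np.cos(th))
def infr(s): # foot centre in governor frame, mm, from the measured pose
    T=R.from_quat(s['eef_rot']);return (G.inv().apply(s['ee_pos']+T.apply([0,0,.0605])-O)*1000).round(1)
E
python3 - <<'E'
from h import *
s=r.read_state();print(s['ee_pos'],infr(s))
for b in(.11,.06,.03,0): print(b,row(tcp(0,-.065,.042,b),rot(-8.4,38)))
E
```

```text
[ 0.45770032 -0.10872577  0.24467613] [-84.  -71.5 196.6]
0.11 [2.896, 0.634, 6.383, -0.006, -0.012, -0.005]
0.06 [2.839, 0.663, 11.382, -0.006, -0.012, -0.005]
0.03 [2.804, 0.681, 14.382, -0.006, -0.012, -0.005]
0 [2.77, 0.698, 17.382, -0.006, -0.012, -0.005]
```

Call:
carry_out([
  [[2.9,0.6,3,-0.006,-0.012,-0.005],[2.9,0.6,6.4,-0.006,-0.012,-0.005],[2.9,0.6,6.4,-0.006,-0.012,-0.005],[2.9,0.6,6.4,-0.006,-0.012,-0.005],[2.9,0.6,6.4,-0.006,-0.012,-0.005],[2.9,0.6,6.4,-0.006,-0.012,-0.005]],
])

```text
time: 5.7
ee_pos: [0.4762, -0.1004, 0.1788]
eef_rot: [0.065, 0.943, -0.023, 0.327]
ft_force: [0.0, -0.3, -0.8]
width: 0.028
grip_force: 50.0
```

Run:
```python
from h import *
s=r.read_state();print(s['ee_pos'],infr(s),s['ft_force'],s['joint_positions'].round(2))
for b in(.11,.06,.03,0): print(b,row(tcp(0,-.065,.042,b),rot(-8.4,38)))
```

```text
[ 0.47617461 -0.1004054   0.17884116] [-66.2 -59.9 131.3] [ 0.01309377 -0.31128391 -0.84259588] [ 0.41 -0.38 -0.26  2.41 -0.23  0.44  1.74]
0.11 [0.261, -0.48, 0.111, 0.005, 0.004, 0.007]
0.06 [0.281, -0.506, 5.111, 0.005, 0.004, 0.007]
0.03 [0.292, -0.522, 8.11, 0.005, 0.004, 0.007]
0 [0.304, -0.538, 11.11, 0.005, 0.004, 0.007]
```

Call:
carry_out([
  [[0.3,-0.5,2,0.005,0.004,0.007],[0.3,-0.5,4,0.005,0.004,0.007],[0.3,-0.5,5.1,0.005,0.004,0.007],[0.3,-0.5,5.1,0.005,0.004,0.007],[0.3,-0.5,5.1,0.005,0.004,0.007]],
])

```text
time: 6.12
ee_pos: [0.5042, -0.1097, 0.1367]
eef_rot: [0.069, 0.943, -0.024, 0.324]
ft_force: [0.1, 0.3, -0.6]
width: 0.0274
grip_force: 50.0
```

Run:
```python
from h import *
s=r.read_state();print(s['ee_pos'],infr(s),s['ft_force'],s['joint_positions'].round(2))
for b in(.03,0): print(b,row(tcp(0,-.065,.042,b),rot(-8.4,38)))
```

```text
[ 0.50423164 -0.10974175  0.13672163] [-37.3 -65.3  89. ] [ 0.13819498  0.31768953 -0.64229129] [ 0.45 -0.22 -0.31  2.4  -0.19  0.29  1.71]
0.03 [-0.044, 0.033, 3.002, 0.0, -0.001, -0.0]
0 [-0.046, 0.033, 6.002, 0.0, -0.001, -0.0]
```

Call:
carry_out([
  [[0,0,1.5,0,0,0],[0,0,3,0,0,0],[0,0,4.5,0,0,0],[0,0,6,0,0,0],[0,0,6,0,0,0],[0,0,6,0,0,0]],
])

```text
time: 6.62
ee_pos: [0.5406, -0.1156, 0.0894]
eef_rot: [0.07, 0.943, -0.024, 0.324]
ft_force: [-0.0, 0.0, -0.1]
width: 0.0278
grip_force: 50.0
```

Run:
```python
from h import *
s=r.read_state();print(s['ee_pos'],infr(s),s['ft_force'],s['joint_positions'].round(2))
for y in(-.065,-.04,-.03,.04): print(y,row(tcp(0,y,.042),rot(-8.4,38)))
im=r.camera("wrist");cv2.imwrite("pics/w3.png",im[:,:,::-1])
im=r.camera("scene")[160:320,220:380];cv2.imwrite("pics/s3.png",cv2.resize(im[:,:,::-1],None,fx=3.7,fy=3.7,interpolation=cv2.INTER_CUBIC))
```

```text
[ 0.54058035 -0.11555839  0.08944988] [ -0.5 -65.8  41.7] [-0.02732578  0.01864184 -0.13157411] [ 0.55 -0.02 -0.43  2.36  0.05  0.14  1.5 ]
-0.065 [-0.051, 0.077, 0.011, -0.001, -0.001, -0.0]
-0.04 [-0.05, 2.577, 0.009, -0.001, -0.001, -0.0]
-0.03 [-0.049, 3.577, 0.008, -0.001, -0.001, -0.0]
0.04 [-0.046, 10.577, 0.003, -0.001, -0.001, -0.0]
```

View pics/w3.png

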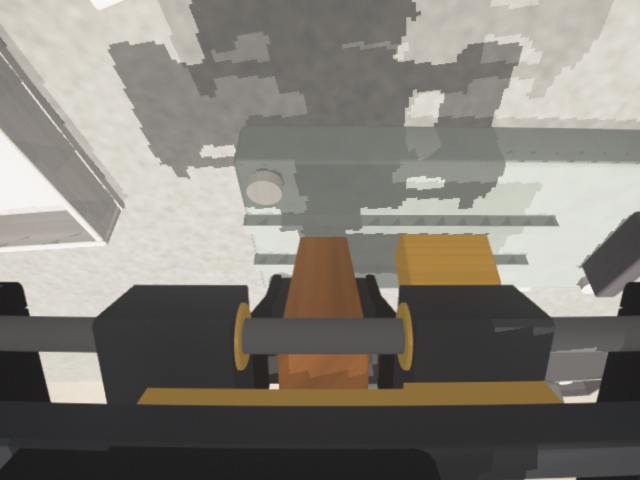

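The wrist view shows the block's foot (300–347, 238) inside the jaw and clear of the near ridge, with the spacer's rear face at about x=398 px, roughly 30 mm ahead. I start pushing along +y.

Call:
carry_out([
  [[0,0.4,0,0,0,0],[0,0.8,0,0,0,0],[0,1.2,0,0,0,0],[0,1.6,0,0,0,0],[0,2.0,0,0,0,0],[0,2.3,0,0,0,0],[0,2.6,0,0,0,0],[0,2.9,0,0,0,0],[0,3.2,0,0,0,0],[0,3.5,0,0,0,0],[0,3.8,0,0,0,0],[0,4.1,0,0,0,0]],
], squeeze=60)

```text
time: 7.72
ee_pos: [0.5459, -0.0793, 0.0902]
eef_rot: [0.073, 0.943, -0.027, 0.324]
ft_force: [-3.4, -14.2, 2.9]
width: 0.0276
grip_force: 60.0
```

```bash
cat > st.py <<'E'
from h import *
s=r.read_state();print(s['time'],infr(s),"F in frame",G.inv().apply(s['ft_force']).round(2),s['torque'].round(2),s['width'],s['joint_positions'].round(2))
for y in(-.03,.04,.055): print(y,row(tcp(0,y,.042),rot(-8.4,38)))
E
python3 st.py
```

```text
7.7167 [ -0.5 -29.6  42.5] F in frame [ -1.29 -14.57   2.9 ] [-3.17  0.82 -2.78] 0.027623017432979253 [ 0.56 -0.02 -0.54  2.36  0.5   0.17  0.96]
-0.03 [-0.01, -0.087, 0.07, -0.008, -0.001, -0.005]
0.04 [0.022, 6.913, 0.017, -0.008, -0.001, -0.005]
0.055 [0.029, 8.413, 0.006, -0.008, -0.001, -0.005]
```

Call:
carry_out([
  [[0,0.25,0,0,0,0],[0,0.5,0,0,0,0],[0,0.75,0,0,0,0],[0,1.0,0,0,0,0],[0,1.25,0,0,0,0],[0,1.5,0,0,0,0],[0,1.75,0,0,0,0],[0,2.0,0,0,0,0]],
])

```text
time: 8.38
ee_pos: [0.5488, -0.0606, 0.0902]
eef_rot: [0.073, 0.943, -0.028, 0.324]
ft_force: [-2.9, -15.5, 4.4]
width: 0.0276
grip_force: 60.0
```

```bash
python3 st.py
python3 - <<'E'
from h import *
im=r.camera("wrist");cv2.imwrite("pics/w4.png",im[:,:,::-1])
E
```

```text
8.3833 [ -0.4 -10.8  42.5] F in frame [ -0.58 -15.75   4.35] [-3.43  0.67 -2.96] 0.027623356728204027 [ 0.54 -0.02 -0.59  2.35  0.66  0.19  0.76]
-0.03 [-0.008, -1.976, 0.083, -0.01, -0.001, -0.005]
0.04 [0.03, 5.024, 0.014, -0.01, -0.001, -0.005]
0.055 [0.038, 6.524, -0.0, -0.01, -0.001, -0.005]
```

View pics/w4.png

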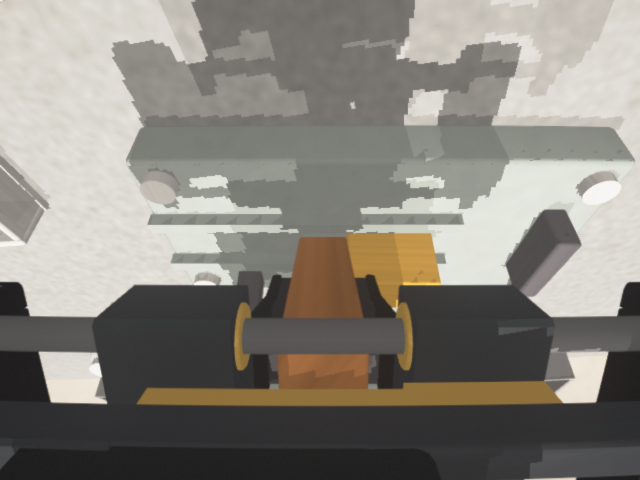

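The wrist view shows the block against the spacer's rear face (345,240), with the spacer moving towards the stop at (545,250). I keep pushing.

Call:
carry_out([
  [[0,0.25,0,0,0,0],[0,0.5,0,0,0,0],[0,0.75,0,0,0,0],[0,1.0,0,0,0,0],[0,1.25,0,0,0,0],[0,1.5,0,0,0,0],[0,1.75,0,0,0,0],[0,2.0,0,0,0,0],[0,2.25,0,0,0,0],[0,2.5,0,0,0,0],[0,2.75,0,0,0,0],[0,3.0,0,0,0,0],[0,3.25,0,0,0,0],[0,3.5,0,0,0,0],[0,3.75,0,0,0,0],[0,4.0,0,0,0,0]],
])

```text
time: 9.77
ee_pos: [0.5556, -0.0152, 0.0887]
eef_rot: [0.07, 0.943, -0.024, 0.324]
ft_force: [-0.6, -4.6, 2.2]
width: 0.0276
grip_force: 60.0
```

```bash
python3 st.py
```

```text
9.7667 [-0.3 35.7 41. ] F in frame [ 0.09 -4.62  2.2 ] [-0.99  0.38 -0.85] 0.027557363991718806 [ 0.49  0.   -0.66  2.34  0.87  0.25  0.46]
-0.03 [-0.082, -6.573, -0.058, -0.0, -0.001, -0.001]
0.04 [-0.078, 0.427, -0.059, -0.0, -0.001, -0.001]
0.055 [-0.077, 1.927, -0.059, -0.0, -0.001, -0.001]
```

Call:
carry_out([
  [[0,0.12,0,0,0,0],[0,0.24,0,0,0,0],[0,0.36,0,0,0,0],[0,0.48,0,0,0,0],[0,0.6,0,0,0,0],[0,0.72,0,0,0,0],[0,0.84,0,0,0,0],[0,0.96,0,0,0,0],[0,1.08,0,0,0,0],[0,1.2,0,0,0,0]],
])

```text
time: 10.6
ee_pos: [0.5573, -0.0034, 0.0887]
eef_rot: [0.069, 0.943, -0.024, 0.324]
ft_force: [-1.3, -4.6, 1.6]
width: 0.0279
grip_force: 60.0
```

Call:
carry_out([
  [[0,0.05,0,0,0,0],[0,0.1,0,0,0,0],[0,0.15,0,0,0,0],[0,0.2,0,0,0,0]],
])

```text
time: 10.93
ee_pos: [0.5576, -0.0015, 0.0888]
eef_rot: [0.07, 0.943, -0.024, 0.324]
ft_force: [-1.0, -4.2, 1.2]
width: 0.0276
grip_force: 60.0
```

```bash
python3 st.py
```

```text
10.9333 [-0.3 49.5 41. ] F in frame [-0.33 -4.32  1.15] [-0.84  0.56 -0.77] 0.02756410720330111 [ 0.47  0.01 -0.68  2.33  0.92  0.28  0.39]
-0.03 [-0.081, -7.95, -0.056, -0.0, -0.001, -0.001]
0.04 [-0.077, -0.95, -0.057, -0.0, -0.001, -0.001]
0.055 [-0.076, 0.55, -0.057, -0.0, -0.001, -0.001]
```

Call:
carry_out([
  [[0,0.05,0,0,0,0],[0,0.1,0,0,0,0],[0,0.15,0,0,0,0],[0,0.2,0,0,0,0],[0,0.25,0,0,0,0],[0,0.3,0,0,0,0]],
])

```text
time: 11.43
ee_pos: [0.5577, -0.0008, 0.0886]
eef_rot: [0.071, 0.943, -0.025, 0.324]
ft_force: [-5.5, -11.3, 7.6]
width: 0.0277
grip_force: 60.0
```

The force rose to 11 N and motion stopped, so that is the end stop. I press slightly more and hold.

Call:
carry_out([
  [[0,0.05,0,0,0,0],[0,0.1,0,0,0,0],[0,0.15,0,0,0,0],[0,0.15,0,0,0,0],[0,0.15,0,0,0,0]],
])

```text
time: 11.85
ee_pos: [0.5577, -0.0007, 0.0886]
eef_rot: [0.072, 0.943, -0.026, 0.324]
ft_force: [-7.3, -13.1, 8.2]
width: 0.0277
grip_force: 60.0
```

```bash
python3 st.py
```

```text
11.85 [-0.4 50.  40.9] F in frame [ -5.34 -14.03   8.24] [-2.79  0.66 -2.42] 0.02772445278228463 [ 0.46  0.01 -0.68  2.33  0.94  0.29  0.36]
-0.03 [-0.115, -8.038, -0.011, -0.006, -0.002, -0.003]
0.04 [-0.093, -1.038, -0.055, -0.006, -0.002, -0.003]
0.055 [-0.088, 0.462, -0.065, -0.006, -0.002, -0.003]
```

Call:
carry_out([
  [[0,-0.4,0,0,0,0],[0,-0.8,0,0,0,0],[0,-0.8,0,0,0,0],[0,-0.8,-2,0,0,0],[0,-0.8,-4,0,0,0],[0,-0.8,-6,0,0,0],[0,-0.8,-8,0,0,0],[0,-0.8,-10,0,0,0],[0,-0.8,-10,0,0,0],[0,-0.8,-10,0,0,0]],
])

```text
time: 12.68
ee_pos: [0.4969, 0.0049, 0.1688]
eef_rot: [0.069, 0.943, -0.024, 0.326]
ft_force: [-0.4, -0.0, -1.7]
width: 0.0278
grip_force: 60.0
```

```bash
python3 st.py;python3 - <<'E'
from h import *
s=r.read_state();print(s['ee_pos'])
print("up",row([.48,.05,.26],rot(-8.4,38)),"over",row([.5225,.303,.26],rot(3,0)))
p=r.camera_params("wrist");im=r.camera("wrist")
m=mask_hsv(im,[12,110,60],[28,255,255]);m[280:]=0
for c in blobs(m,300)[:2]: print("sp",cv2.boundingRect(c),cv2.approxPolyDP(cv2.convexHull(c),3,True).reshape(-1,2).tolist())
print({k:proj(p,gw(*k)).round(1)[0].tolist() for k in [(-.015,.065,.07),(-.015,.115,.07),(-.015,.115,.03),(.015,.065,.07)]})
E
```

```text
12.6833 [-61.2  47.1 121.2] F in frame [-0.38 -0.07 -1.72] [ 0.14  0.82 -0.  ] 0.02778939777331714 [ 0.3  -0.34 -0.5   2.39  0.17  0.43  1.07]
-0.03 [0.063, -7.712, 10.001, 0.001, 0.002, 0.001]
0.04 [0.056, -0.712, 10.008, 0.001, 0.002, 0.001]
0.055 [0.055, 0.788, 10.01, 0.001, 0.002, 0.001]
[0.4968513  0.00491997 0.168776  ]
up [-3.804, 4.218, -8.609, 0.001, 0.002, 0.001] over [-4.229, 29.867, -8.27, -0.066, 0.663, -0.19]
sp (291, 196, 117, 84) [[402, 198], [407, 235], [400, 253], [354, 279], [291, 279], [300, 239], [351, 196]]
sp (543, 170, 91, 110) [[545, 177], [574, 170], [633, 279], [581, 279], [543, 193]]
{(-0.015, 0.065, 0.07): [344.2, 231.1], (-0.015, 0.115, 0.07): [408.0, 231.1], (-0.015, 0.115, 0.03): [401.8, 193.3], (0.015, 0.065, 0.07): [342.6, 252.4]}
```

Call:
carry_out([
  [[-3.8,4.2,-8.6,0,0,0],[-3.8,4.2,-8.6,0,0,0],[-4.2,29.9,-8.3,-0.066,0.663,-0.19],[-4.2,29.9,-8.3,-0.066,0.663,-0.19],[-4.2,29.9,-8.3,-0.066,0.663,-0.19],[-4.2,29.9,-8.3,-0.066,0.663,-0.19],[-4.2,29.9,-8.3,-0.066,0.663,-0.19],[-4.2,29.9,-8.3,-0.066,0.663,-0.19],[-4.2,29.9,-8.3,-0.066,0.663,-0.19],[-4.2,29.9,-8.3,-0.066,0.663,-0.19],[-4.2,29.9,-8.3,-0.066,0.663,-0.19],[-4.2,29.9,-8.3,-0.066,0.663,-0.19],[-4.2,29.9,-8.3,-0.066,0.663,-0.19],[-4.2,29.9,-8.3,-0.066,0.663,-0.19]],
])

```text
time: 13.9
ee_pos: [0.5229, 0.3009, 0.2591]
eef_rot: [-0.024, 1.0, 0.0, -0.001]
ft_force: [-0.2, 0.1, 0.1]
width: 0.0273
grip_force: 60.0
```

Run:
```python
from h import *
s=r.read_state();print(s['ee_pos'],s['joint_positions'].round(2))
print(row([.5225,.303,.09],rot(3)),row([.5225,.303,.0605],rot(3)))
p=r.camera_params("wrist");im=r.camera("wrist");cv2.imwrite("pics/w5.png",im[:,:,::-1])
```

```text
[0.52287527 0.30092457 0.25910604] [-0.02  0.36 -0.74  1.43  0.24  1.45  0.86]
[-0.005, 0.203, 16.911, 0.0, -0.002, -0.004] [-0.011, 0.202, 19.861, 0.0, -0.002, -0.004]
```

View pics/w5.png

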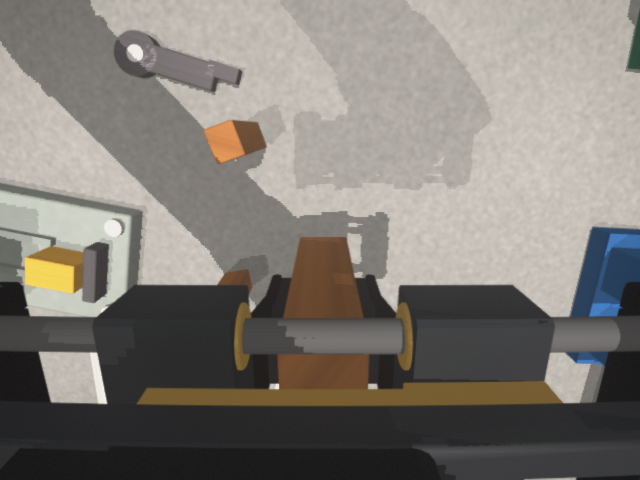

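The block is still square in the grip (foot 300–347, 238), and the spacer sits against the stop at (55,270). I set the block down.

Call:
carry_out([
  [[0,0.2,4,0,0,0],[0,0.2,8,0,0,0],[0,0.2,12,0,0,0],[0,0.2,16,0,0,0],[0,0.2,18.5,0,0,0],[0,0.2,19.2,0,0,0],[0,0.2,19.6,0,0,0],[0,0.2,19.8,0,0,0],[0,0.2,19.8,0,0,0]],
])

```text
time: 14.7
ee_pos: [0.5228, 0.305, 0.0628]
eef_rot: [-0.025, 1.0, 0.001, -0.0]
ft_force: [-0.0, 0.6, -0.3]
width: 0.0275
grip_force: 60.0
```

Call:
carry_out([
  [[0,0,0.1,0,0,0],[0,0,0.2,0,0,0],[0,0,0.25,0,0,0],[0,0,0.25,0,0,0]],
])

```text
time: 15.03
ee_pos: [0.5223, 0.3048, 0.0595]
eef_rot: [-0.025, 1.0, 0.001, -0.001]
ft_force: [-0.6, -0.6, 4.5]
width: 0.028
grip_force: 60.0
```

Contact at 4.5 N, at the original height. I open gently and rise.

Call:
carry_out([
  [[0,0,0,0,0,0],[0,0,0,0,0,0],[0,0,0,0,0,0],[0,0,0,0,0,0],[0,0,0,0,0,0],[0,0,0,0,0,0],[0,0,0,0,0,0],[0,0,-2,0,0,0],[0,0,-6,0,0,0],[0,0,-10,0,0,0],[0,0,-14,0,0,0],[0,0,-16,0,0,0],[0,0,-16,0,0,0]],
], hand=-1, squeeze=30)

```text
time: 16.12
ee_pos: [0.5239, 0.306, 0.2242]
eef_rot: [-0.025, 1.0, 0.002, 0.002]
ft_force: [-0.4, -0.8, 0.2]
width: 0.087
grip_force: 0.0
```

Run:
```python
from h import *
s=r.read_state();print(s['ee_pos'],s['joint_positions'].round(2),s['width'])
p=r.camera_params("wrist");im=r.camera("wrist")
for c in blobs(mask_hsv(im,[3,120,30],[20,255,255]),300)[:5]:
    rc=cv2.minAreaRect(c);print([np.round(x,1) for x in rc])
print(proj(p,[[.522,.304,.12],[.522,.304,0]]))
for y in (81.6,-98.4): print(row(gw(0,.09,.16),rot(y)))
# spacer from the top view
p=r.camera_params("top");im=r.camera("top");cv2.imwrite("pics/top5.png",im[:,:,::-1])
m=mask_hsv(im,[10,110,60],[28,255,255]);m[:190]=0;m[280:]=0;m[:,:255]=0;m[:,400:]=0
for c in blobs(m,40):
    rc=cv2.minAreaRect(c);q=onz(p,[rc[0]],.07)[0];print("sp",rc,q,G.inv().apply(q-O))
m=mask_hsv(im,[3,130,90],[18,255,255])
for c in blobs(m,30):
    if 140<c[:,0,0].min()<250: print(cv2.minAreaRect(c))
```

```text
[0.52389024 0.30595192 0.22416159] [-0.03  0.38 -0.74  1.48  0.26  1.37  0.84] 0.08698474532392343
[array([465.1, 393.7]), array([ 22.4, 348.5]), np.float64(88.7)]
[array([216. , 136.1]), array([42.8, 63.4]), np.float64(70.8)]
[array([320.5, 218.5]), array([57., 37.]), np.float64(90.0)]
[array([ 26.5, 269. ]), array([53., 30.]), np.float64(0.0)]
[array([112.1, 335. ]), array([33.6, 67.4]), np.float64(6.0)]
[[318.13891607 230.82778576]
 [318.89007057 199.74891467]]
[-6.364, -27.592, 6.037, 0.002, 0.003, -1.374]
[-6.364, -27.592, 6.037, 0.003, -0.002, 1.768]
sp ((293.94805908203125, 230.03599548339844), (23.344552993774414, 14.936936378479004), 10.304847717285156) [0.59936548 0.03401004 0.07      ] [-0.00141075  0.09077779  0.07      ]
((208.99998474121094, 213.5), (11.001455307006836, 13.237524032592773), 79.69515228271484)
((198.26712036132812, 292.21234130859375), (13.459732055664062, 10.88482666015625), 69.44395446777344)
```

Call:
carry_out([
  [[-6.4,-27.6,0,0,0,-1.374],[-6.4,-27.6,0,0,0,-1.374],[-6.4,-27.6,0,0,0,-1.374],[-6.4,-27.6,0,0,0,-1.374],[-6.4,-27.6,0,0,0,-1.374],[-6.4,-27.6,0,0,0,-1.374],[-6.4,-27.6,0,0,0,-1.374],[-6.4,-27.6,0,0,0,-1.374],[-6.4,-27.6,0,0,0,-1.374],[-6.4,-27.6,0,0,0,-1.374],[-6.4,-27.6,0,0,0,-1.374],[-6.4,-27.6,0,0,0,-1.374],[-6.4,-27.6,5,0,0,-1.374],[-6.4,-27.6,5,0,0,-1.374],[-6.4,-27.6,5,0,0,-1.374]],
])

```text
time: 17.47
ee_pos: [0.5974, 0.0309, 0.1639]
eef_rot: [-0.653, 0.757, 0.004, -0.004]
ft_force: [0.1, 0.7, -0.0]
width: 0.0869
grip_force: 0.0
```

Run:
```python
from h import *
s=r.read_state();print(s['ee_pos'],s['joint_positions'].round(2),s['width'])
p=r.camera_params("wrist");im=r.camera("wrist");cv2.imwrite("pics/w6.png",im[:,:,::-1])
print(row(gw(0,.09,.037),rot(81.6)),proj(p,[gw(a,b,.07) for a,b in((-.015,.065),(.015,.065),(.015,.115),(-.015,.115))]).round(0).tolist())
```

```text
[0.59744245 0.0308709  0.16391238] [ 0.61  0.5  -0.98  1.56  0.42  1.32  2.58] 0.08686423000054266
[-0.207, -0.269, 12.925, 0.007, -0.0, -0.0] [[340.0, 205.0], [296.0, 205.0], [297.0, 275.0], [339.0, 274.0]]
```

View pics/w6.png

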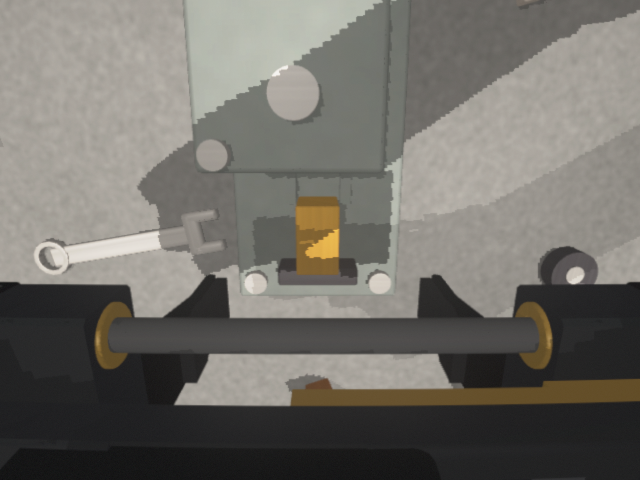

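The spacer is at (318,235), flush with the stop and matching the prediction. Joint 7 is close to its limit, so I make a half turn to the equivalent grasp.

Call:
carry_out([
  [[-0.2,-0.3,0,0,0,1.5],[-0.2,-0.3,0,0,0,1.5],[-0.2,-0.3,0,0,0,1.5],[-0.2,-0.3,0,0,0,1.5],[-0.2,-0.3,0,0,0,1.5],[-0.2,-0.3,0,0,0,1.5],[-0.2,-0.3,0,0,0,1.5],[-0.2,-0.3,0,0,0,1.5],[-0.2,-0.3,0,0,0,1.5],[-0.2,-0.3,0,0,0,1.5],[-0.2,-0.3,0,0,0,1.5],[-0.2,-0.3,0,0,0,1.5]],
])

```text
time: 18.52
ee_pos: [0.6038, 0.0338, 0.1699]
eef_rot: [0.041, 0.999, 0.0, -0.001]
ft_force: [0.4, -0.2, -0.9]
width: 0.0868
grip_force: 0.0
```

Run:
```python
from h import *
s=r.read_state();print(s['ee_pos'],s['joint_positions'].round(2))
print(row(gw(0,.09,.16),rot(-98.4)))
```

```text
[0.60377424 0.03382431 0.16986306] [ 0.42  0.41 -0.7   1.56  0.27  1.28  1.17]
[0.304, -0.105, 0.987, -0.001, -0.001, 1.636]
```

Call:
carry_out([
  [[0.3,-0.1,0,0,0,1.636],[0.3,-0.1,0,0,0,1.636],[0.3,-0.1,0,0,0,1.636],[0.3,-0.1,0,0,0,1.636],[0.3,-0.1,0,0,0,1.636],[0.3,-0.1,0,0,0,1.636],[0.3,-0.1,0,0,0,1.636],[0.3,-0.1,0,0,0,1.636],[0.3,-0.1,0,0,0,1.636],[0.3,-0.1,0,0,0,1.636],[0.3,-0.1,0,0,0,1.636],[0.3,-0.1,0,0,0,1.636],[0.3,-0.1,0,0,0,1.636],[0.3,-0.1,0,0,0,1.636],[0.3,-0.1,0,0,0,1.636]],
])

```text
time: 19.77
ee_pos: [0.6006, 0.0332, 0.1695]
eef_rot: [0.754, 0.657, -0.0, -0.001]
ft_force: [-0.0, 0.4, -0.3]
width: 0.087
grip_force: 0.0
```

Run:
```python
from h import *
s=r.read_state();print(s['ee_pos'],s['joint_positions'].round(2))
print(row(gw(-.001,.09,.037),rot(-98.4)))
```

```text
[0.6006119  0.03318441 0.16946115] [ 0.23  0.35 -0.45  1.58  0.16  1.25 -0.38]
[-0.023, -0.076, 13.246, -0.001, -0.001, 0.009]
```

Call:
carry_out([
  [[0,-0.1,4,0,0,0.009],[0,-0.1,8,0,0,0.009],[0,-0.1,11,0,0,0.009],[0,-0.1,13,0,0,0.009],[0,-0.1,13.2,0,0,0.009],[0,-0.1,13.2,0,0,0.009]],
])

```text
time: 20.27
ee_pos: [0.5984, 0.0331, 0.0358]
eef_rot: [0.757, 0.653, -0.001, -0.002]
ft_force: [-0.0, 1.2, 0.9]
width: 0.0869
grip_force: 0.0
```

Call:
carry_out([
  [[0,0,0,0,0,0],[0,0,0,0,0,0],[0,0,0,0,0,0],[0,0,0,0,0,0],[0,0,0,0,0,0],[0,0,0,0,0,0],[0,0,0,0,0,0],[0,0,0,0,0,0],[0,0,0,0,0,0],[0,0,0,0,0,0],[0,0,0,0,0,0],[0,0,0,0,0,0],[0,0,0,0,0,0],[0,0,0,0,0,0],[0,0,0,0,0,0]],
], hand=1, squeeze=45)

```text
time: 21.52
ee_pos: [0.5992, 0.033, 0.0361]
eef_rot: [0.758, 0.652, -0.0, -0.001]
ft_force: [5.6, -0.2, -4.1]
width: 0.0298
grip_force: 45.0
```

Call:
carry_out([
  [[0,0,-1,0,0,0],[0,0,-4,0,0,0],[0,0,-8,0,0,0],[0,0,-12,0,0,0],[0,0,-16,0,0,0],[0,0,-18,0,0,0],[0,0,-18,0,0,0],[0,0,-18,0,0,0]],
])

```text
time: 22.18
ee_pos: [0.5989, 0.033, 0.2159]
eef_rot: [0.758, 0.652, -0.001, -0.001]
ft_force: [-1.1, -0.5, -5.2]
width: 0.03
grip_force: 45.0
```

Run:
```python
from h import *
s=r.read_state();print(s['ee_pos'],s['joint_positions'].round(2),s['width'],s['ft_force'])
print(row([.484,-.303,.215],rot(-93.6)))
```

```text
[0.59885267 0.03295336 0.21588868] [ 0.24  0.32 -0.45  1.52  0.14  1.34 -0.38] 0.02996050833479343 [-1.1449114  -0.52430056 -5.19414942]
[-34.933, -6.345, 0.097, -0.003, -0.001, -0.087]
```

Call:
carry_out([
  [[-34.9,-6.3,0,0,0,-0.087],[-34.9,-6.3,0,0,0,-0.087],[-34.9,-6.3,0,0,0,-0.087],[-34.9,-6.3,0,0,0,-0.087],[-34.9,-6.3,0,0,0,-0.087],[-34.9,-6.3,0,0,0,-0.087],[-34.9,-6.3,0,0,0,-0.087],[-34.9,-6.3,0,0,0,-0.087],[-34.9,-6.3,0,0,0,-0.087],[-34.9,-6.3,0,0,0,-0.087],[-34.9,-6.3,0,0,0,-0.087],[-34.9,-6.3,0,0,0,-0.087],[-34.9,-6.3,0,0,0,-0.087]],
])

```text
time: 23.27
ee_pos: [0.4849, -0.3011, 0.2146]
eef_rot: [0.728, 0.685, -0.001, -0.003]
ft_force: [-0.1, -0.6, -4.3]
width: 0.03
grip_force: 45.0
```

Run:
```python
from h import *
s=r.read_state();print(s['ee_pos'],s['joint_positions'].round(2),s['width'])
print(row([.484,-.303,.011],rot(-93.6)))
p=r.camera_params("wrist");im=r.camera("wrist");cv2.imwrite("pics/w7.png",im[:,:,::-1])
t=R.from_euler('z',-3.6,degrees=True)
print(proj(p,[np.array([.484,-.303,.035])+t.apply([a,b,0]) for a,b in((-.075,.055),(.075,.055),(.075,-.055),(-.075,-.055))]).round(0).tolist())
```

```text
[ 0.48490391 -0.30106679  0.21460052] [ 0.7   0.24 -0.26  1.6   0.06  1.32  0.37] 0.029958070035733687
[-0.251, 0.025, 20.36, -0.005, -0.003, 0.002]
[[237.0, 155.0], [409.0, 155.0], [402.0, 274.0], [243.0, 273.0]]
```

View pics/w7.png

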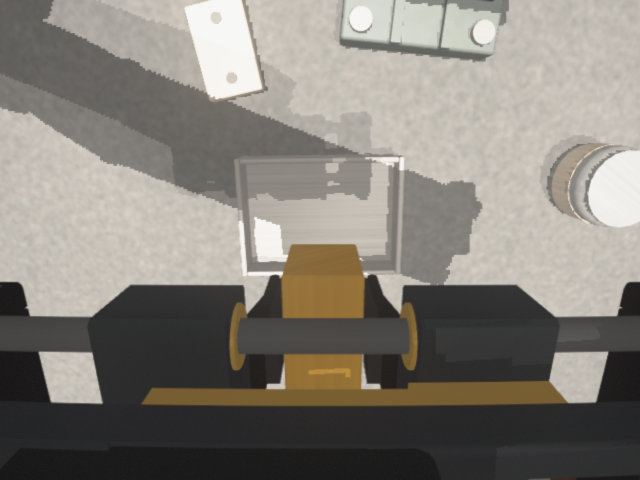

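The wrist view shows the tray rim at (237–403, 155–274), as predicted, and the spacer held square at (323,260). I lower it.

Call:
carry_out([
  [[-0.2,0,4,0,0,0],[-0.2,0,8,0,0,0],[-0.2,0,12,0,0,0],[-0.2,0,16,0,0,0],[-0.2,0,18.5,-0.004,-0.003,0],[-0.2,0,19.5,-0.004,-0.003,0],[-0.2,0,20,-0.004,-0.003,0],[-0.2,0,20,-0.004,-0.003,0],[-0.2,0,20,-0.004,-0.003,0]],
])

```text
time: 24.07
ee_pos: [0.4854, -0.305, 0.0178]
eef_rot: [0.729, 0.685, -0.0, 0.002]
ft_force: [-0.0, -1.4, -4.0]
width: 0.0297
grip_force: 45.0
```

Call:
carry_out([
  [[0,0,0.2,0,0,0],[0,0,0.4,0,0,0],[0,0,0.55,0,0,0],[0,0,0.6,0,0,0],[0,0,0.65,0,0,0],[0,0,0.65,0,0,0]],
])

```text
time: 24.57
ee_pos: [0.4847, -0.305, 0.011]
eef_rot: [0.729, 0.684, -0.0, 0.002]
ft_force: [-2.9, 1.7, 9.3]
width: 0.0298
grip_force: 45.0
```

Call:
carry_out([
  [[0,0,0,0,0,0],[0,0,0,0,0,0],[0,0,0,0,0,0],[0,0,0,0,0,0],[0,0,0,0,0,0],[0,0,-0.5,0,0,0],[0,0,-3,0,0,0],[0,0,-7,0,0,0],[0,0,-11,0,0,0],[0,0,-15,0,0,0],[0,0,-18,0,0,0],[0,0,-18,0,0,0],[0,0,-18,0,0,0]],
], hand=-0.3)

```text
time: 25.65
ee_pos: [0.4849, -0.3047, 0.1918]
eef_rot: [0.729, 0.685, 0.0, 0.003]
ft_force: [0.6, 0.6, -2.0]
width: 0.0568
grip_force: 0.0
```

Run:
```python
from h import *
s=r.read_state();print(s['ee_pos'],s['width'],s['ft_force'],np.abs(s['joint_vel']).max())
p=r.camera_params("wrist");im=r.camera("wrist")
m=mask_hsv(im,[10,110,60],[28,255,255]);m[280:]=0
for c in blobs(m,300)[:2]: print("sp",cv2.boundingRect(c))
print(proj(p,[s['ee_pos']*[1,1,0]+[a,b,.045] for a,b in((-.015,.025),(.015,.025),(.015,-.025),(-.015,-.025))]).round(0).tolist())
a=r.camera("scene");b=r.camera("top")
cv2.imwrite("pics/end.png",np.hstack([cv2.resize(a,(400,300)),cv2.resize(b,(400,300))])[:,:,::-1])
```

```text
[ 0.48492342 -0.30472159  0.19178054] 0.05680210228061373 [ 0.55555685  0.64993944 -2.02360718] 0.05677163902718647
sp (304, 186, 36, 65)
[[301.0, 193.0], [338.0, 191.0], [341.0, 249.0], [306.0, 252.0]]
```

View pics/end.png

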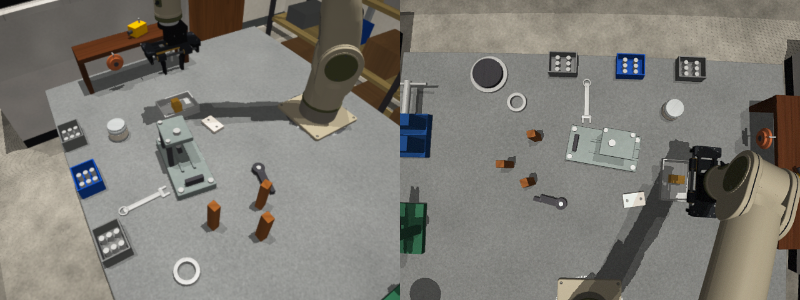

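The spacer stands in the tray at about (177,105) in the left picture. All three blocks are upright and the bystanders have not moved, so I hand the job in.

```bash
python3 -c "
from bench import r
print(r.close_job())"
```

```text
the job is handed in; nothing more can be done
None
```

The job is handed in at about 26 s of the 69 s allowed, with no verdict returned: the spacer was driven out, pressed on the end stop at about 14 N at the wrist and set in the tray; the block stands back on the bench, and nothing else looks moved in the last pictures.

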